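Load the dry bath

TASK

Load the dry bath for warming: stand each of the four reagent containers (the widest, clear bottle, the slimmer bottle with the purple band on its label, the orange-capped vial and the red-capped tube) in the aluminium block whose well fits it, down on the well's floor, for in a wider well it would stand loose and not warm. Keep every container upright, and leave the amber bottle, which stays at room temperature, where it is.

Things in the scene. Friction and masses are not known exactly. Their poses are not given: they have to be found in the camera images.
- large_bottle_mid (a point): Round colourless-glass bottle with pale label and whitish cap, the widest container: 66 mm in diameter, 137 mm tall, about 0.31 kg. The straight body, where it is to be gripped, reaches from the base to 92 mm up (it tapers above). Starts upright on the bench. Origin: its centre, half-way up; z up along its axis.
- small_bottle_mid (a point): Round translucent bottle with whitish contents, a purple band on its label and a white cap, slimmer than the other: 52 mm in diameter, 118 mm tall, about 0.28 kg. The straight body, where it is to be gripped, reaches from the base to 76 mm up (it tapers above). Starts upright on the bench. Origin: its centre, half-way up; z up along its axis.
- orange_vial_mid (a point): Clear glass vial with an orange cap: 25 mm in diameter, 63 mm tall, about 0.03 kg. The straight body, where it is to be gripped, reaches from the base to 42 mm up (it tapers above); 16 mm of it goes into its well, so grip it between 18 and 42 mm above its base. (The vials in the lime-green tray are others and fixed.) Starts upright on the bench. Origin: its centre, half-way up; z up along its axis.
- red_tube_mid (a point): Small screw-cap tube, red cap: 12 mm in diameter (cap, from 30 mm up to the top: 14 mm), 44 mm tall, about 0.012 kg, easily knocked over. 16 mm of it goes into its well, so grip it by the cap, not lower than 18 mm above its base. Starts upright on the bench. Origin: its centre, half-way up; z up along its axis.
- amber_bottle_mid (a point): Brown glass bottle with a light blue cap, 60 mm in diameter, 121 mm tall, loose: not part of the job, it stays where it stands. (Fixed beside the loose containers: a lime-green tray, 115 x 150 mm, centre at x 0.52, y 0.30, with vials up to 65 mm high.) Starts upright on the bench. Origin: its centre, half-way up; z up along its axis.
- block_20_mouth (a point): Round well 20 mm wide, 16 mm deep, flat floor, mouth chamfered 5 mm all round; narrowest: for the red-capped tube. Aluminium block 92 x 92 mm, top face 46 mm above the bench; one of four, 94 mm between centres, in a two-by-two square, in any order, in a fixed white dry bath (rim 38 mm high, turned a little). Origin: centre of the well's mouth in the top face; z up, x and y along the block's edges.
- block_31_mouth (a point): Round well 31 mm wide, 16 mm deep, flat floor, mouth chamfered 5 mm all round; second narrowest: for the orange-capped vial. Aluminium block 92 x 92 mm, top face 46 mm above the bench; one of four, 94 mm between centres, in a two-by-two square, in any order, in a fixed white dry bath (rim 38 mm high, turned a little). Origin: centre of the well's mouth in the top face; z up, x and y along the block's edges.
- block_58_mouth (a point): Round well 58 mm wide, 24 mm deep, flat floor, mouth chamfered 5 mm all round; second widest: for the 52 mm bottle with the purple band. Aluminium block 92 x 92 mm, top face 46 mm above the bench; one of four, 94 mm between centres, in a two-by-two square, in any order, in a fixed white dry bath (rim 38 mm high, turned a little). Origin: centre of the well's mouth in the top face; z up, x and y along the block's edges.
- block_72_mouth (a point): Round well 72 mm wide, 24 mm deep, flat floor, mouth chamfered 5 mm all round; widest: for the 66 mm bottle. Aluminium block 92 x 92 mm, top face 46 mm above the bench; one of four, 94 mm between centres, in a two-by-two square, in any order, in a fixed white dry bath (rim 38 mm high, turned a little). Origin: centre of the well's mouth in the top face; z up, x and y along the block's edges.

How it is judged:
At the end, for the whole second after the job is handed in: Each of the four containers stands in the well that fits it: its axis within 8 mm of the well's, its base within 4 mm of the well's floor, upright within 0.15 rad, released and at rest; the amber bottle is within 30 mm of where it stood (horizontal distance between large_bottle_mid and block_72_mouth below 0.008 m and z of large_bottle_mid in the frame of block_72_mouth below 0.0485 m and angle between each of large_bottle_mid, small_bottle_mid, orange_vial_mid, red_tube_mid's own z axis and vertical below 0.15 rad and linear speed of each of large_bottle, small_bottle, orange_vial, red_tube below 0.02 m/s and horizontal distance between small_bottle_mid and block_58_mouth below 0.008 m and z of small_bottle_mid in the frame of block_58_mouth below 0.039 m and horizontal distance between orange_vial_mid and block_31_mouth below 0.008 m and z of orange_vial_mid in the frame of block_31_mouth below 0.0195 m and horizontal distance between red_tube_mid and block_20_mouth below 0.008 m and z of red_tube_mid in the frame of block_20_mouth below 0.01 m and distance of amber_bottle_mid from where it was at the start of the episode below 0.03 m); the robot touches nothing.
It fails at once if a container is tipped over (angle between any of large_bottle_mid, small_bottle_mid, orange_vial_mid, red_tube_mid, amber_bottle_mid's own z axis and vertical above 0.7 rad).
It fails at once if the amber bottle is pushed from its place by more than 30 mm (distance of amber_bottle_mid from where it was at the start of the episode above 0.03 m).
It also fails if it takes over 131 s, if anything falls off the work surface, if the arm or the gripper's body presses on something with over 40 N, if the wrist force passes 120 N, or if a joint passes its speed limit or range.

ROBOT

A 6-joint arm with a two-finger parallel gripper is mounted at the origin on a cart in front of the work surface, level with it; the furniture and walls round the work are solid. World frame = base frame: x ahead of the robot, y to its left, z up, the work surface at z = 0. Lengths are in m, angles in rad, forces in N, time in s.
With the tool pointing down it reaches from about 0.25 to 0.775 m from the base axis. Payload 8.9 kg.
Tool frame: the origin (TCP) lies at the very end of the fingers, on their centre line; the grasp point (between the pads) lies 19 mm behind it; z points along the fingers, y is the line along which they close (so a half turn about z gives the same grasp; the last joint's range is limited). The gripper opens to 85 mm and grips with 20 to 120 N. Pads are 22 mm wide; open, the fingers measure 114 mm over their backs; the gripper's body (76 mm by 85 mm) begins 54 mm behind the grasp point. The pads swing forward as they close: fully open they stand 13 mm farther back than shut.
Start: joints at [-1.393, 0.291, -0.153, 1.127, 0, 1.431], TCP at [0.164, -0.499, 0.231] pointing down, gripper open.
Joint ranges: [-2.52, 2.52], [-0.91, 1.74], [-1.3, 1.37], [-1.96, 2.02], [-1.52, 1.47], [-3.14, 3.14]. Speed limits (rad/s): [2.22, 2.22, 2.79, 3.14, 3.14, 3.14].

INTERFACE

Orientations are given as a rotation vector (axis times angle).
In Python, from plant import arm, get_image gives the robot as it stands. The module is installed in compiled form; this text tells all that it offers.
- The arm moves only by the tool jog_arm, never from a script. Its argument "plan" is one flat list of numbers, 5 for each row, row after row: the shift along the tool's x, y, z in m, then the turn about the tool's z in degrees, then the closure, from -1 (fully open) to 1 (shut). A call has 1 to 8 rows; each row is the pose to reach, as a shift and turn from the pose commanded when the call began, along the tool's axes at that moment; what a row does not reach only later rows make up. A row lasts 1/10 s, in which the tool goes at most 50 mm and 8.59 degrees, less where a joint would pass 70% of its speed; a pose out of reach is approached as far as the arm can. A call with a gripper value outside its range is refused whole. The fingers move at their own pace and stop on an object; "force" is the grip in N (left out, the last holds). Time passes only in rows, so rows that repeat a pose let the fingers close. It gives the time, the measured TCP pose, the force, the opening and the grip force at its end, in the units of the state.
- arm.state(): the state, without advancing time (a new reading comes with each control period).
- get_image(name): name is "scene" or "top" or "wrist"; returns a dict with "pixels" (400x640x3 uint8, red, green, blue), "intrinsics" (3x3 intrinsics, pixels), "dist" ([k1, k2, p1, p2, k3] as OpenCV has them; the pictures are not rectified), "R" (3x3) and "t" (3): a world point X has camera coordinates R X + t. Camera axes: x right, y down, z forward; pixel columns grow to the right and rows downward; lengths in m; the calibration is good to about 2 mm. A picture is of the moment at which its call begins. There is no depth.
- arm.close_job(): hands the job in; it is judged then, once.
The state is a dict: "time_s": time; "joint_pos": joint angles; "qvel": joint speeds; "effort": joint torques, N m; "ee_pos": TCP position; "ee_rot": TCP orientation; "force": force on the tool from outside, world axes, zero at the start; "torque": the same for the moment, N m; "opening": finger opening in m; "grasp_force": force on a finger pad.
Only numpy, scipy, OpenCV 4.12 (cv2) and the standard library are available. Lean on these libraries where they do the work, as an engineer would, in place of code of your own. Each camera call takes 0.05 s, during which the arm holds its last target. There are 200 camera calls.

## Working session

There is one attempt and no reset: what is moved stays moved. The work goes in short steps, Python scripts to look and compute and a tool call to move; the robot and the scene stay as the last step left them, time stands still between calls to the robot, and variables do not carry over. Pictures are saved under pics/ and viewed, at most 17 in all, crops included, and the job is handed in when it is done.

Besides the shell and the picture viewer there is one more tool, called after "Call:" as name(argument=value, ...), one argument or row to a line, values as JSON. jog_arm: Moves the arm, as the interface text tells. Its arguments: {"type":"object","properties":{"plan":{"type":"array"},"force":{"type":"number"}},"required":["plan"]}

```bash
mkdir -p pics
cat > h.py <<'E'
import cv2,numpy as np,json
from plant import arm,get_image
def snap(n,f):
    d=get_image(n); cv2.imwrite(f'pics/{f}.png',d['pixels'][:,:,::-1])
    np.savez(f'pics/{f}.npz',**{k:np.array(v) for k,v in d.items()}); return d
def ray(f,uv):
    d=np.load(f'pics/{f}.npz'); p=cv2.undistortPoints(np.array(uv,float).reshape(-1,1,2),d['intrinsics'],d['dist']).reshape(-1,2)
    r=np.c_[p,np.ones(len(p))]@d['R']; return -d['R'].T@d['t'],r
def at(f,uv,z):
    c,r=ray(f,uv); z=np.broadcast_to(z,len(r)); return c+r*((z-c[2])/r[:,2])[:,None]
def proj(f,X):
    d=np.load(f'pics/{f}.npz'); return cv2.projectPoints(np.array(X,float).reshape(-1,1,3),cv2.Rodrigues(d['R'])[0],d['t'],d['intrinsics'],d['dist'])[0].reshape(-1,2)
E
python3 - <<'E'
from h import *
for n in('top','scene','wrist'):
    d=snap(n,n+'0'); print(n,-d['R'].T@d['t'],d['R'][2],d['intrinsics'][0][0])
print(arm.state())
E
```

```text
top [ 0.41320306 -0.01093033  1.19038458] [ 0.08845067 -0.01614263 -0.99594975] 371.1549224088052
scene [0.1212117  0.53347925 0.71144343] [ 0.41599374 -0.59741376 -0.68559901] 383.71004981747205
wrist [ 0.22470958 -0.47922933  0.37381642] [-0.24939727 -0.080394   -0.96505845] 332.0917941276914
{'time_s': 0.15, 'joint_pos': array([-1.39329943e+00,  2.91136103e-01, -1.53894501e-01,  1.12669156e+00,
       -4.27990344e-05,  1.43150239e+00]), 'qvel': array([-0.00045029, -0.00087836,  0.00139203,  0.00182281,  0.00149843,
       -0.00292095]), 'effort': array([ 1.07057684e-03, -5.37370205e+01,  3.31520104e+01,  1.14691161e-02,
       -2.58651862e-04, -3.09213681e-05]), 'ee_pos': array([ 0.16348715, -0.49857984,  0.23089372]), 'ee_rot': array([-3.10135182e+00, -4.95389856e-01,  9.49659613e-05]), 'force': array([-0.51789886, -0.0933608 ,  0.02631611]), 'torque': array([ 0.01181858,  0.01245343, -0.00116576]), 'grasp_force': 0.0, 'opening': 0.08539657226998588}
```

View pics/top0.png

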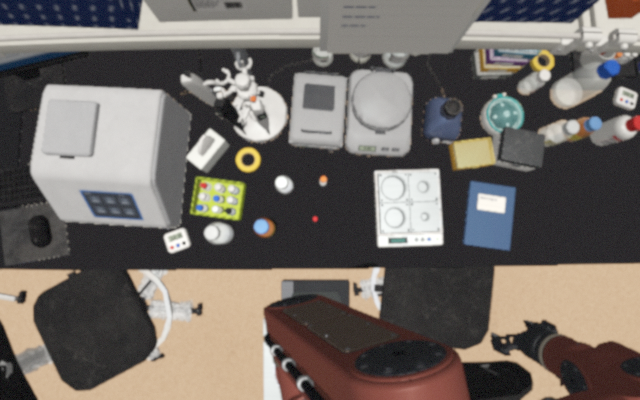

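View pics/scene0.png

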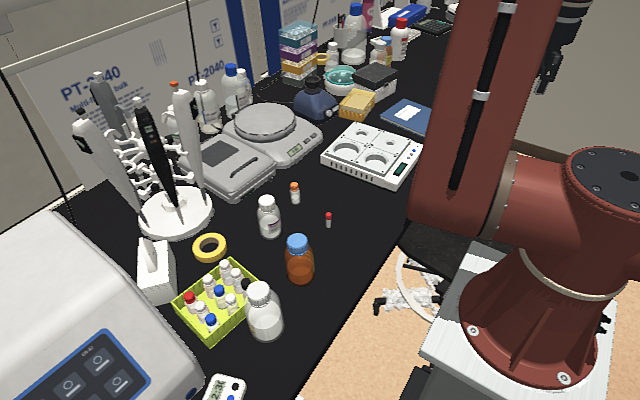

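The top view shows the large bottle at (218,232), amber at (264,228), small bottle at (284,184), vial at (323,181) and tube at (315,219). The bath is around (408,205). I'll enlarge both areas.

Run:
```python
from h import *
a=cv2.imread('pics/top0.png')
b=a[160:250,365:450]; c=a[160:250,190:340]
cv2.imwrite('pics/c1.png',cv2.resize(np.hstack([b]),None,fx=6,fy=6,interpolation=cv2.INTER_CUBIC))
cv2.imwrite('pics/c2.png',cv2.resize(c,None,fx=5,fy=5,interpolation=cv2.INTER_CUBIC))
```

```text
(no output)
```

View pics/c1.png

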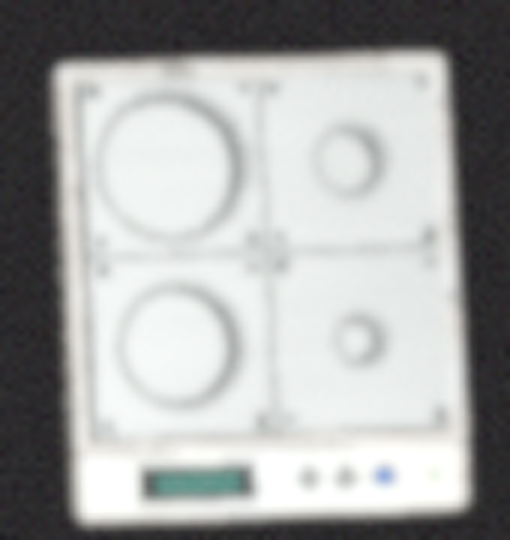

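View pics/c2.png

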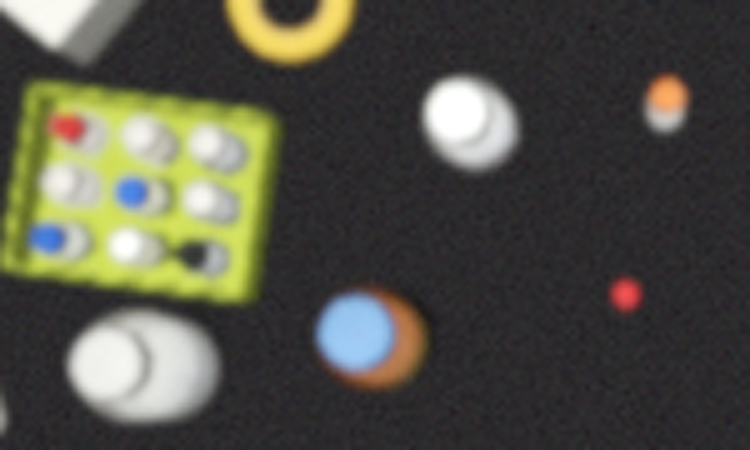

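```bash
cat >> h.py <<'E'
def fitbath(P):
    # P order 72(TL),31(TR),58(BL),20(BR); fit 94mm square
    m=np.array([[47,47],[47,-47],[-47,47],[-47,-47]])/1000
    c=P.mean(0)[:2]; A=P[:,:2]-c
    th=np.arctan2((m[:,0]*A[:,1]-m[:,1]*A[:,0]).sum(),(m*A).sum())
    R=np.array([[np.cos(th),-np.sin(th)],[np.sin(th),np.cos(th)]])
    return c,th,c+m@R.T,A-m@R.T
E
python3 - <<'E'
from h import *
np.set_printoptions(precision=4,suppress=True)
f=lambda l,o,s:[((x+.5)/s-.5+o[0],(y+.5)/s-.5+o[1]) for x,y in l]
for l in ([(173,165),(350.5,160),(182,346),(360.5,340)],[(170,168),(348,160),(179,345),(358,340)]):
    P=at('top0',f(l,(365,160),6),.046); print(P,*fitbath(P))
P=at('top0',f([(105,365),(457,110),(355,332),(667,95),(626,295)],(190,160),5),[.137,.118,.121,.063,.044]); print(P)
print(proj('scene0',P))
B=P.copy();B[:,2]=0;print(proj('scene0',B))
# wrist axes vs tool
from scipy.spatial.transform import Rotation as R
s=arm.state();T=R.from_rotvec(s['ee_rot']).as_matrix();print(T)
d=np.load('pics/wrist0.npz');print(T.T@(-d['R'].T@d['t']-s['ee_pos']),d['R']@T)
b=cv2.imread('pics/scene0.png')
cv2.imwrite('pics/c3.png',cv2.resize(b[175:345,240:345],None,fx=3.5,fy=3.5,interpolation=cv2.INTER_CUBIC))
E
```

```text
[[ 0.5533 -0.2511  0.046 ]
 [ 0.5554 -0.3445  0.046 ]
 [ 0.4592 -0.2534  0.046 ]
 [ 0.4615 -0.3467  0.046 ]] [ 0.5074 -0.2989] 0.023442789257665464 [[ 0.5532 -0.2508]
 [ 0.5555 -0.3448]
 [ 0.4593 -0.253 ]
 [ 0.4615 -0.347 ]] [[ 0.0001 -0.0003]
 [-0.      0.0003]
 [-0.0001 -0.0004]
 [-0.      0.0003]]
[[ 0.5518 -0.2495  0.046 ]
 [ 0.5554 -0.3432  0.046 ]
 [ 0.4597 -0.2519  0.046 ]
 [ 0.4615 -0.3454  0.046 ]] [ 0.5071 -0.2975] 0.02655267339304841 [[ 0.5528 -0.2493]
 [ 0.5553 -0.3432]
 [ 0.4589 -0.2517]
 [ 0.4614 -0.3457]] [[-0.0011 -0.0003]
 [ 0.0001  0.    ]
 [ 0.0009 -0.0001]
 [ 0.0001  0.0004]]
[[ 0.4162  0.2893  0.137 ]
 [ 0.5628  0.092   0.118 ]
 [ 0.4342  0.1502  0.121 ]
 [ 0.5788 -0.0313  0.063 ]
 [ 0.4572 -0.0052  0.044 ]]
[[256.992  289.5892]
 [264.7772 198.4728]
 [296.2028 238.9467]
 [293.0363 183.1523]
 [328.009  213.5566]]
[[265.2748 328.1099]
 [269.8728 233.1944]
 [298.8943 274.2943]
 [294.3395 200.8747]
 [327.8713 225.8307]]
[[ 0.9502  0.3115 -0.0002]
 [ 0.3115 -0.9502  0.0009]
 [ 0.0001 -0.0009 -1.    ]]
[ 0.0642  0.0006 -0.1429] [[-0.      1.      0.0004]
 [-0.965   0.0001 -0.2621]
 [-0.2621 -0.0004  0.965 ]]
```

View pics/c3.png

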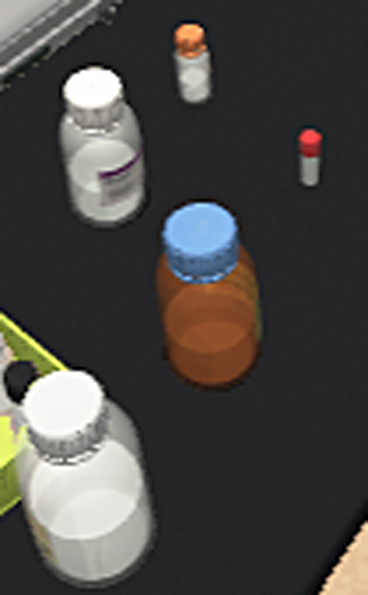

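Call:
jog_arm(
  plan=[0.432,-0.378,0,-161.8,-1,0.432,-0.378,0,-161.8,-1,0.432,-0.378,0,-161.8,-1,0.432,-0.378,0,-161.8,-1,0.432,-0.378,0,-161.8,-1,0.432,-0.378,0,-161.8,-1,0.432,-0.378,0,-161.8,-1,0.432,-0.378,0,-161.8,-1],
  force=40,
)

```text
time_s: 0.95
ee_pos: [0.3681, -0.1529, 0.2314]
ee_rot: [2.274, 2.167, 0.0]
force: [0.6, -0.6, 0.3]
opening: 0.0855
grasp_force: 0.0
```

Call:
jog_arm(
  plan=[0.154,0.081,0,-93,-1,0.154,0.081,0,-93,-1,0.154,0.081,0,-93,-1,0.154,0.081,0,-93,-1,0.154,0.081,0,-93,-1,0.154,0.081,0,-93,-1,0.154,0.081,0,-93,-1,0.154,0.081,0,-93,-1],
)

```text
time_s: 1.75
ee_pos: [0.4566, -0.0052, 0.2311]
ee_rot: [-0.652, -3.073, 0.0]
force: [-0.3, -1.0, -0.7]
opening: 0.0851
grasp_force: 0.0
```

Call:
jog_arm(
  plan=[0,0,0,-24.3,-1,0,0,0,-24.3,-1,0,0,0,-24.3,-1,0,0,0,-24.3,-1],
)

```text
time_s: 2.15
ee_pos: [0.4566, -0.0054, 0.2311]
ee_rot: [0.002, -3.141, -0.0]
force: [-0.1, -0.6, -0.1]
opening: 0.0855
grasp_force: 0.0
```

```bash
cat >> h.py <<'E'
from scipy.spatial.transform import Rotation as Ro
def go(x,y,z):
    s=arm.state();T=Ro.from_rotvec(s['ee_rot']).as_matrix()
    print('ee',s['ee_pos'].round(4),'head',np.degrees(np.arctan2(T[1,0],T[0,0])).round(2),'shift',(T.T@(np.array([x,y,z])-s['ee_pos'])).round(4),'j',s['joint_pos'].round(2))
E
python3 - <<'E'
from h import *
d=snap('wrist','w1'); go(.4572,-.0052,.2)
print(proj('w1',[[.4572,-.0052,.044],[.458,-.007,.044],[.5788,-.0313,.063],arm.state()['ee_pos']]))
E
```

```text
ee [ 0.4566 -0.0054  0.2312] head 179.8 shift [-0.0006  0.0002  0.0312] j [-0.17  0.16 -0.32  1.09 -0.   -0.17]
[[321.94737819 178.059472  ]
 [320.17097688 178.83131398]
 [297.04458015 294.74416916]
 [323.10532754 257.88087714]]
```

View pics/w1.png

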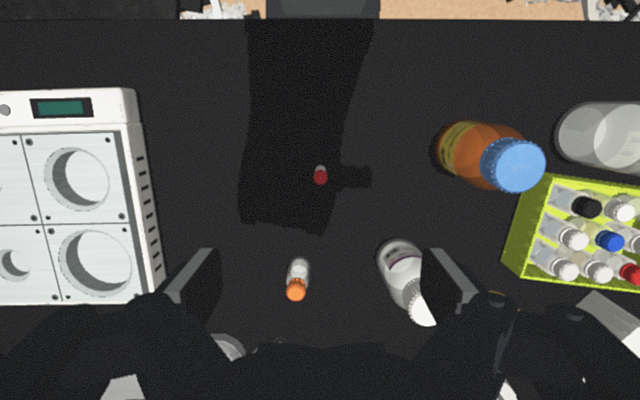

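The wrist view shows the red cap at (320.5,177) and the orange cap at (295.5,293). Both are within about 1.5 mm of the top-camera prediction, so I'll descend on the tube.

Call:
jog_arm(
  plan=[0,-0.001,0.04,0,-0.3,0,-0.001,0.08,0,-0.3,0,-0.001,0.12,0,-0.3,0,-0.001,0.155,0,-0.3,0,-0.001,0.185,0,-0.3,0,-0.001,0.203,0,-0.3,0,-0.001,0.211,0,-0.3,0,-0.001,0.211,0,-0.3],
  force=30,
)

```text
time_s: 3.0
ee_pos: [0.4562, -0.0063, 0.0197]
ee_rot: [-0.004, -3.14, -0.0]
force: [-0.2, -1.0, 0.0]
opening: 0.0553
grasp_force: 0.0
```

Call:
jog_arm(
  plan=[0,0,0,0,0.2,0,0,0,0,0.4,0,0,0,0,0.5,0,0,0,0,0.6,0,0,0,0,0.7,0,0,0,0,0.8,0,0,0,0,1,0,0,0,0,1],
)

```text
time_s: 3.8
ee_pos: [0.4573, -0.0064, 0.0207]
ee_rot: [0.001, 3.141, -0.0]
force: [-0.8, 0.4, 6.5]
opening: 0.0121
grasp_force: 29.2
```

Call:
jog_arm(
  plan=[0,0,-0.02,0,1,0,0,-0.05,0,1,0,0,-0.09,0,1,0,0,-0.13,0,1,0,0,-0.16,0,1,0,0,-0.18,0,1,0,0,-0.18,0,1,0,0,-0.18,0,1],
)

```text
time_s: 4.6
ee_pos: [0.4567, -0.0064, 0.2]
ee_rot: [0.001, 3.141, -0.0]
force: [0.1, -0.1, -0.0]
opening: 0.0125
grasp_force: 29.3
```

Call:
jog_arm(
  plan=[-0.004,-0.03,0,0,1,-0.004,-0.07,0,0,1,-0.004,-0.115,0,0,1,-0.004,-0.16,0,0,1,-0.004,-0.205,0,0,1,-0.004,-0.245,0,0,1,-0.004,-0.28,0,0,1,-0.004,-0.31,0,0,1],
)

```text
time_s: 5.4
ee_pos: [0.4595, -0.3179, 0.1983]
ee_rot: [-0.003, -3.14, -0.003]
force: [0.3, -0.5, -0.0]
opening: 0.0123
grasp_force: 29.3
```

Call:
jog_arm(
  plan=[0,-0.02,0,0,1,0,-0.03,0,0,1,0,-0.03,0,0,1,0,-0.03,0,0,1],
)

```text
time_s: 5.8
ee_pos: [0.4602, -0.3453, 0.1995]
ee_rot: [-0.001, -3.141, -0.002]
force: [-0.9, 0.2, -1.1]
opening: 0.0121
grasp_force: 29.3
```

Run:
```python
from h import *
d=snap('wrist','w2'); snap('top','t2'); go(.4610,-.347,.2)
P=np.array([[.5532,-.2508,.046],[.5555,-.3448,.046],[.4593,-.253,.046],[.4615,-.347,.046]])
print(proj('w2',P),proj('w1',P))
a=cv2.imread('pics/w2.png')[60:400,170:520]
cv2.imwrite('pics/c4.png',cv2.resize(a,None,fx=1.7,fy=1.7,interpolation=cv2.INTER_CUBIC))
```

```text
ee [ 0.4605 -0.3452  0.2001] head -179.98 shift [-0.0005 -0.0018  0.0001] j [-0.77  0.41 -0.07  1.1   0.   -0.77]
[[416.99804119 276.47022453]
 [322.14270277 278.77619168]
 [422.38151793 183.9348206 ]
 [319.81889434 186.33562962]] [[ 96.75794209 264.6309431 ]
 [ 13.2036213  266.01112209]
 [ 78.47120901 180.40280731]
 [-10.76541899 182.5421967 ]]
```

View pics/c4.png

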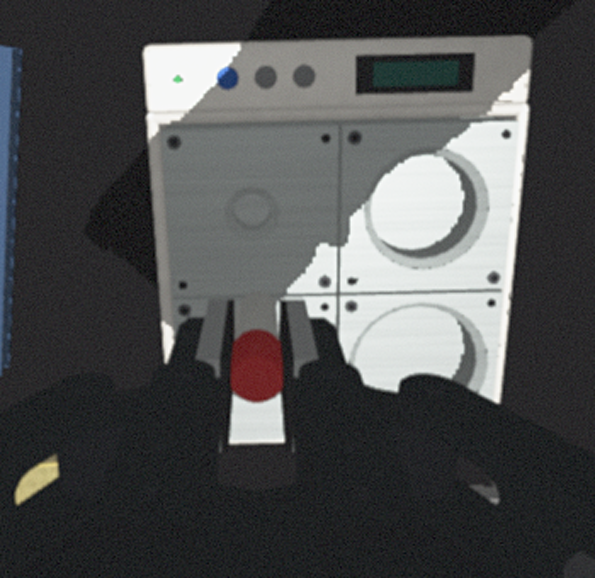

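Run:
```python
from h import *
np.set_printoptions(precision=4,suppress=True)
print(at('w1',[(320.5,176.8),(295.5,293)],[.044,.063]), at('w2',[(317.8,183.9),(421,182.4)],.046))
e=arm.state()['ee_pos'];print(proj('w2',[e+[0,0,.024],e+[0,0,.01]]))
a=cv2.imread('pics/w1.png')[80:310,0:170]
cv2.imwrite('pics/c5.png',cv2.resize(a,None,fx=2.5,fy=2.5,interpolation=cv2.INTER_CUBIC))
```

```text
[[ 0.4559 -0.0067  0.044 ]
 [ 0.5767 -0.0329  0.063 ]] [[ 0.4592 -0.3488  0.046 ]
 [ 0.4579 -0.2544  0.046 ]]
[[324.0171 285.3484]
 [323.6577 268.9563]]
```

View pics/c5.png

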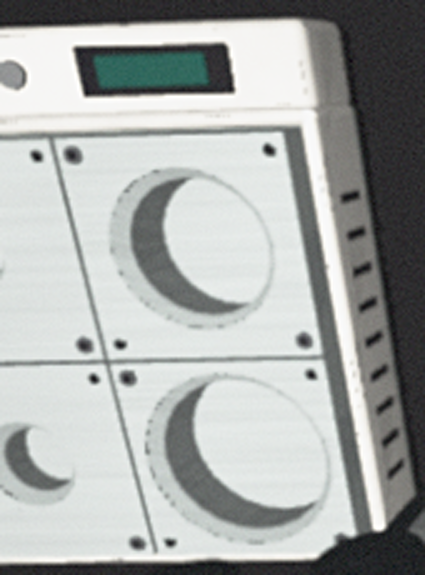

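Call:
jog_arm(
  plan=[0.0005,-0.0033,0,0,1,0.0005,-0.0033,0.04,0,1,0.0005,-0.0033,0.08,0,1,0.0005,-0.0033,0.11,0,1,0.0005,-0.0033,0.125,0,1,0.0005,-0.0033,0.138,0,1,0.0005,-0.0033,0.147,0,1,0.0005,-0.0033,0.147,0,1],
)

```text
time_s: 6.7
ee_pos: [0.4598, -0.3493, 0.0527]
ee_rot: [-0.001, -3.141, -0.001]
force: [0.3, -0.4, -0.3]
opening: 0.012
grasp_force: 29.3
```

Call:
jog_arm(
  plan=[0,0,0.002,0,1,0,0,0.002,0,1],
)

```text
time_s: 6.9
ee_pos: [0.4604, -0.3501, 0.052]
ee_rot: [0.001, 3.141, -0.001]
force: [1.0, -0.2, -0.5]
opening: 0.0121
grasp_force: 29.3
```

Call:
jog_arm(
  plan=[0,0.001,0.001,0,1,0,0.001,0.002,0,1,0,0.001,0.002,0,1,0,0.001,0.002,0,1],
)

```text
time_s: 7.3
ee_pos: [0.4608, -0.3493, 0.0507]
ee_rot: [0.001, 3.14, -0.002]
force: [-0.3, 1.4, 9.8]
opening: 0.0123
grasp_force: 30.1
```

Call:
jog_arm(
  plan=[0,0,0,0,0.55,0,0,0,0,0.4,0,0,0,0,0.3,0,0,0,0,0.3,0,0,-0.02,0,0.3,0,0,-0.05,0,0.3,0,0,-0.09,0,0.3,0,0,-0.13,0,0.0],
)

```text
time_s: 8.1
ee_pos: [0.4596, -0.3483, 0.1803]
ee_rot: [-0.001, -3.141, -0.001]
force: [1.4, -1.0, -0.1]
opening: 0.0418
grasp_force: 0.0
```

Call:
jog_arm(
  plan=[0,0.045,-0.01,0,-0.3,0,0.09,-0.02,0,-0.3,0,0.135,-0.02,0,-0.3,-0.03,0.18,-0.02,0,-0.3,-0.06,0.22,-0.02,0,-0.3,-0.09,0.26,-0.02,0,-0.3,-0.117,0.3,-0.02,0,-0.3,-0.117,0.316,-0.02,0,-0.3],
)

```text
time_s: 8.9
ee_pos: [0.5796, -0.0293, 0.1989]
ee_rot: [-0.004, 3.14, 0.001]
force: [-0.3, -0.5, 0.9]
opening: 0.0553
grasp_force: 0.0
```

Run:
```python
from h import *
go(.577,-.0328,.020); snap('top','t3'); snap('scene','s3')
b=cv2.imread('pics/s3.png')[90:220,260:440];t=cv2.imread('pics/t3.png')[160:250,365:450]
b=cv2.resize(b,None,fx=2.7,fy=2.7,interpolation=cv2.INTER_CUBIC);t=cv2.resize(t,(300,351),interpolation=cv2.INTER_CUBIC)
cv2.imwrite('pics/c6.png',np.hstack([b[:351],t]))
```

```text
ee [ 0.5796 -0.0293  0.1989] head -179.87 shift [ 0.0028 -0.0036  0.1789] j [-0.18  0.41 -0.06  1.1   0.   -0.18]
```

View pics/c6.png

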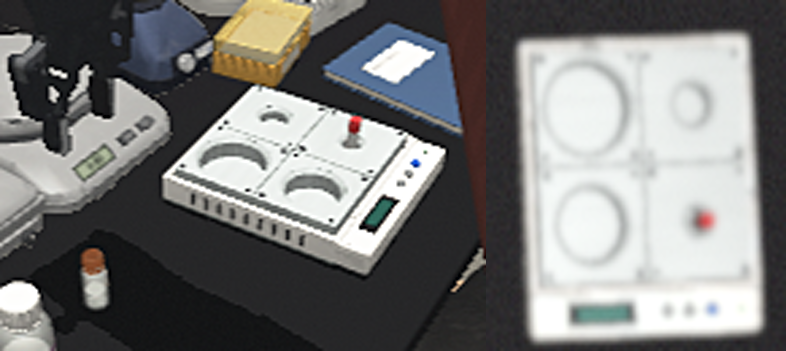

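The tube stands upright in the 20 mm well: its cap shows at (355,125) in the scene crop and (705,221) in the top crop. Next is the vial.

Call:
jog_arm(
  plan=[0,0,0,0,-0.3,0,0,0,0,-0.3,0,0,0,0,-0.3],
)

```text
time_s: 9.3
ee_pos: [0.577, -0.034, 0.1994]
ee_rot: [0.004, 3.141, -0.0]
force: [-0.4, 1.1, -0.3]
opening: 0.0553
grasp_force: 0.0
```

Call:
jog_arm(
  plan=[0,0.001,0.04,0,-0.3,0,0.001,0.08,0,-0.3,0,0.001,0.12,0,-0.3,0,0.001,0.15,0,-0.3,0,0.001,0.17,0,-0.3,0,0.001,0.179,0,-0.3,0,0.001,0.179,0,-0.3,0,0.001,0.179,0,0],
  force=30,
)

```text
time_s: 10.1
ee_pos: [0.5779, -0.0323, 0.0213]
ee_rot: [0.002, 3.14, -0.0]
force: [-0.7, -0.0, 0.0]
opening: 0.0434
grasp_force: 0.0
```

Call:
jog_arm(
  plan=[0,0,0,0,0.2,0,0,0,0,0.3,0,0,0,0,0.4,0,0,0,0,0.5,0,0,0,0,0.7,0,0,0,0,1,0,0,0,0,1],
)

```text
time_s: 10.8
ee_pos: [0.5778, -0.0318, 0.0211]
ee_rot: [0.001, 3.14, -0.0]
force: [-1.9, 0.3, 5.4]
opening: 0.0234
grasp_force: 29.3
```

Call:
jog_arm(
  plan=[0,0,-0.02,0,1,0,0,-0.05,0,1,0,0,-0.09,0,1,0,0,-0.13,0,1,0,0,-0.16,0,1,0,0,-0.18,0,1,0,0,-0.18,0,1,0,0,-0.18,0,1],
)

```text
time_s: 11.6
ee_pos: [0.5772, -0.0317, 0.2002]
ee_rot: [0.001, 3.141, -0.0]
force: [-0.8, -0.1, -1.0]
opening: 0.0237
grasp_force: 29.8
```

Call:
jog_arm(
  plan=[0,-0.03,0,0,1,0.005,-0.07,0,0,1,0.01,-0.115,0,0,1,0.015,-0.16,0,0,1,0.02,-0.205,0,0,1,0.023,-0.245,0,0,1,0.023,-0.28,0,0,1,0.023,-0.305,0,0,1],
)

```text
time_s: 12.4
ee_pos: [0.5528, -0.3388, 0.1983]
ee_rot: [-0.004, -3.139, -0.002]
force: [-0.6, 0.3, -0.2]
opening: 0.0232
grasp_force: 29.8
```

Call:
jog_arm(
  plan=[0,-0.0097,0,0,1,0,-0.0097,0,0,1,0,-0.0097,0,0,1,0,-0.0097,0,0,1],
)

```text
time_s: 12.8
ee_pos: [0.5541, -0.345, 0.2001]
ee_rot: [0.001, -3.141, -0.001]
force: [-0.3, -0.1, 0.3]
opening: 0.0233
grasp_force: 29.8
```

Call:
jog_arm(
  plan=[0,-0.001,0.04,0,1,0,-0.001,0.08,0,1,0,-0.001,0.11,0,1,0,-0.001,0.125,0,1,0,-0.001,0.138,0,1,0,-0.001,0.147,0,1,0,-0.001,0.147,0,1],
)

```text
time_s: 13.5
ee_pos: [0.5541, -0.3468, 0.0527]
ee_rot: [-0.0, -3.141, -0.001]
force: [0.9, 0.4, -1.3]
opening: 0.0231
grasp_force: 29.7
```

Call:
jog_arm(
  plan=[0,0,0.001,0,1,0,0,0.002,0,1,0,0,0.002,0,1,0,0,0.002,0,1],
)

```text
time_s: 13.9
ee_pos: [0.5545, -0.3477, 0.052]
ee_rot: [0.001, 3.14, -0.001]
force: [1.8, 0.9, 0.2]
opening: 0.0235
grasp_force: 29.8
```

Call:
jog_arm(
  plan=[0,0.001,0.001,0,1,0,0.001,0.001,0,1,0,0.001,0.002,0,1,0,0.001,0.002,0,1],
)

```text
time_s: 14.3
ee_pos: [0.5546, -0.3472, 0.0511]
ee_rot: [0.001, 3.14, -0.003]
force: [-1.1, 2.0, 13.4]
opening: 0.0233
grasp_force: 31.2
```

Call:
jog_arm(
  plan=[0,0,0,0,0.3,0,0,0,0,0.1,0,0,0,0,0,0,0,0,0,0,0,0,-0.02,0,0,0,0,-0.05,0,0,0,0,-0.09,0,0,0,0,-0.13,0,0],
)

```text
time_s: 15.1
ee_pos: [0.5536, -0.3461, 0.1802]
ee_rot: [-0.001, -3.141, -0.001]
force: [0.0, 0.4, 0.6]
opening: 0.0427
grasp_force: 0.0
```

Call:
jog_arm(
  plan=[0,0.03,-0.03,0,-1,0,0.075,-0.05,0,-1,0,0.125,-0.05,0,-1,0,0.175,-0.05,0,-1,0,0.225,-0.05,0,-1,-0.004,0.275,-0.05,0,-1,-0.007,0.325,-0.05,0,-1,-0.007,0.365,-0.05,0,-1],
)

```text
time_s: 15.9
ee_pos: [0.5611, 0.0211, 0.2293]
ee_rot: [-0.0, 3.141, 0.0]
force: [0.8, 0.3, -0.7]
opening: 0.0855
grasp_force: 0.0
```

Call:
jog_arm(
  plan=[0,0.04,0,0,-1,0,0.065,0,0,-1,0,0.0726,0,0,-1,0,0.0726,0,0,-1,0,0.0726,0,0,-1,0,0.0726,0,0,-1],
)

```text
time_s: 16.5
ee_pos: [0.5614, 0.0899, 0.2293]
ee_rot: [-0.003, -3.142, 0.0]
force: [-0.0, 0.8, 0.5]
opening: 0.0852
grasp_force: 0.0
```

Run:
```python
from h import *
go(.5615,.0906,.048); snap('scene','s4'); snap('wrist','w4')
b=cv2.imread('pics/s4.png')[90:220,310:440]
b=cv2.resize(b,(400,400),interpolation=cv2.INTER_CUBIC)
print(proj('w4',[[.5615,.0906,.118]]))
cv2.imwrite('pics/c7.png',np.hstack([b,cv2.imread('pics/w4.png')[:,120:520]]))
```

```text
ee [0.5614 0.0899 0.2293] head 179.87 shift [-1.000e-04  8.000e-04  1.813e-01] j [ 0.03  0.38 -0.04  1.16 -0.    0.03]
[[323.03138757 196.78958823]]
```

View pics/c7.png

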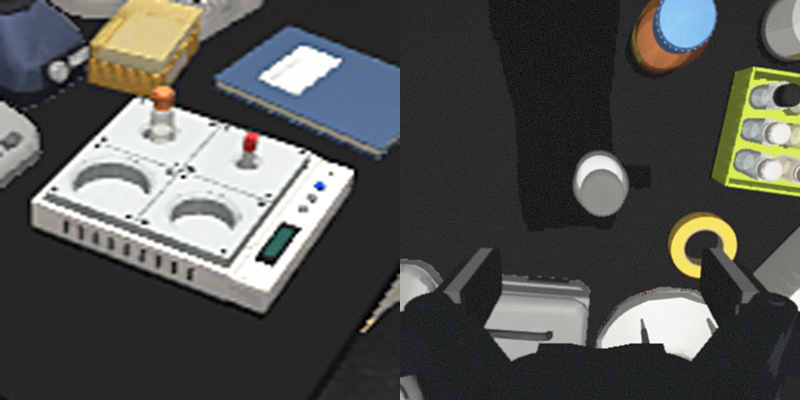

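The tube and vial both stand in their wells. The small bottle's cap is centred near full-frame wrist pixel (322,192).

Run:
```python
from h import *
np.set_printoptions(precision=4,suppress=True)
print(at('w4',[(322,192)],.118),at('scene0',[(266.6,199.9),(258.7,288.5)],[.118,.137]))
g=cv2.cvtColor(cv2.imread('pics/w4.png'),cv2.COLOR_BGR2GRAY)
print(g[150:225:3,322],g[192,285:360:3])
```

```text
[[0.5576 0.0898 0.118 ]] [[0.5565 0.0934 0.118 ]
 [0.4151 0.286  0.137 ]]
[ 63 106 201 228 235 239 219 123 134 141 142 145 144 140 137 137 139 141
 143 141 142 145  69  30  27] [ 29  29  28  94 131 136 140 142 143 141 140 140 139 138 137 140 144 142
 145 138 130  60  41  45  46]
```

Call:
jog_arm(
  plan=[0.003,0,0.04,0,-1,0.003,0,0.075,0,-1,0.003,0,0.105,0,-1,0.003,0,0.135,0,-1,0.003,0,0.155,0,-1,0.003,0,0.17,0,-1,0.003,0,0.18,0,-1,0.003,0,0.18,0,-1],
  force=70,
)

```text
time_s: 17.4
ee_pos: [0.5575, 0.0906, 0.0482]
ee_rot: [-0.002, -3.14, 0.0]
force: [0.3, 0.3, 0.1]
opening: 0.0854
grasp_force: 0.0
```

Call:
jog_arm(
  plan=[0,0,0,0,-0.6,0,0,0,0,-0.5,0,0,0,0,-0.4,0,0,0,0,-0.3,0,0,0,0,-0.2,0,0,0,0,1,0,0,0,0,1,0,0,0,0,1],
)

```text
time_s: 18.2
ee_pos: [0.5589, 0.091, 0.0503]
ee_rot: [0.001, 3.14, -0.001]
force: [-2.1, -1.6, 9.4]
opening: 0.0493
grasp_force: 71.5
```

Call:
jog_arm(
  plan=[0,0,-0.01,0,1,0,0,-0.03,0,1,0,0,-0.06,0,1,0,0,-0.09,0,1,0,0,-0.12,0,1,0,0,-0.14,0,1,0,0,-0.15,0,1,0,0,-0.15,0,1],
)

```text
time_s: 19.0
ee_pos: [0.5588, 0.0912, 0.2004]
ee_rot: [0.001, 3.14, 0.0]
force: [0.5, -0.3, -4.1]
opening: 0.049
grasp_force: 73.2
```

Call:
jog_arm(
  plan=[0.01,-0.02,0,0,1,0.02,-0.05,0,0,1,0.04,-0.085,0,0,1,0.06,-0.125,0,0,1,0.07,-0.165,0,0,1,0.08,-0.205,0,0,1,0.09,-0.245,0,0,1,0.1,-0.285,0,0,1],
)

```text
time_s: 19.8
ee_pos: [0.4567, -0.1949, 0.1979]
ee_rot: [-0.001, -3.14, -0.002]
force: [0.3, -0.2, -2.3]
opening: 0.0491
grasp_force: 73.2
```

Call:
jog_arm(
  plan=[0,-0.025,0,0,1,0,-0.045,0,0,1,0,-0.058,0,0,1,0,-0.06,0,0,1,0,-0.06,0,0,1,0,-0.06,0,0,1],
)

```text
time_s: 20.4
ee_pos: [0.458, -0.2527, 0.199]
ee_rot: [0.0, -3.141, -0.001]
force: [0.5, 0.3, -2.2]
opening: 0.0492
grasp_force: 73.2
```

Run:
```python
from h import *
go(.458,-.2544,.072); snap('wrist','w5')
e=arm.state()['ee_pos']; print(proj('w5',[e+[0,0,.068],e-[0,0,.05]]))
cv2.imwrite('pics/w5b.png',cv2.convertScaleAbs(cv2.imread('pics/w5.png'),alpha=1.6,beta=10))
```

```text
ee [ 0.458  -0.2527  0.199 ] head -179.99 shift [-1.00e-04 -1.80e-03  1.27e-01] j [-0.64  0.31 -0.22  1.05  0.   -0.64]
[[325.12888705 366.97967067]
 [322.46568291 222.7194353 ]]
```

View pics/w5b.png

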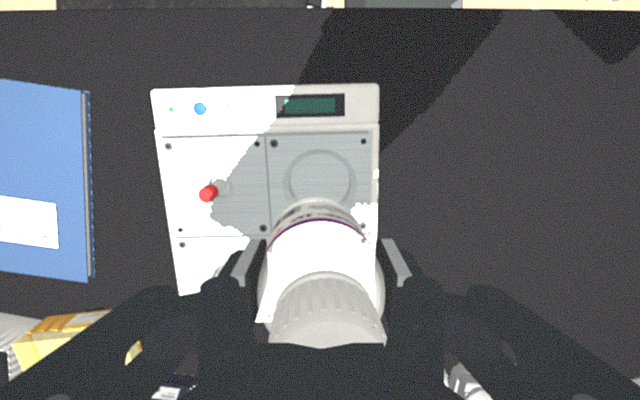

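Run:
```python
from h import *
e=arm.state()['ee_pos']; print(proj('w5',[e+[-.026,0,-.05],e+[-.029,0,-.05],[.458,-.2544,.046],[.4595,-.3485,.046]]), at('w5',[(320,180),(318,199)],[.046,e[2]-.05]))
```

```text
[[322.53791268 181.29336108]
 [322.54650619 176.3296723 ]
 [319.90040619 185.04715548]
 [217.1958854  186.66201573]] [[ 0.45329035 -0.25430763  0.046     ]
 [ 0.44298344 -0.25540491  0.1491636 ]]
```

Run:
```python
from h import *
snap('scene','s6'); snap('top','t6')
e=arm.state()['ee_pos']; z=[0,0,1]
p=proj('s6',[e,e-[0,0,.05],e+[0,0,.068]]); print(p)
p0=(p[0]-[60,65]).astype(int); print(p0)
a=cv2.imread('pics/s6.png')[p0[1]:p0[1]+120,p0[0]:p0[0]+90]
w=cv2.imread('pics/w5b.png')[170:370,230:420]
cv2.imwrite('pics/c8.png',np.hstack([cv2.resize(a,(420,560),interpolation=cv2.INTER_CUBIC),cv2.resize(w,(380,560) if 0 else (380,400),interpolation=cv2.INTER_CUBIC) if 0 else np.vstack([cv2.resize(w,(380,400)),np.zeros((160,380,3),np.uint8)])]))
X=[e+[-.02*1,0,.068],e+[0,.02,.068],e+[-.02,0,.055]]
print(proj('w5',X))
```

```text
[[381.21355216 110.4057644 ]
 [379.23281153 127.2600457 ]
 [384.14528133  85.45731036]]
[321  45]
[[324.34525768 303.02288155]
 [397.63062336 367.54098811]
 [323.83116414 277.93578867]]
```

View pics/c8.png

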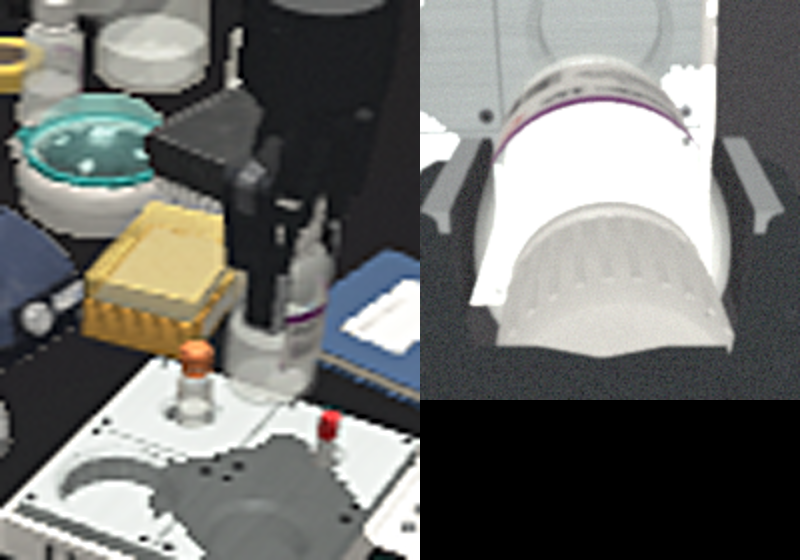

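Run:
```python
from h import *
from h import Ro
np.set_printoptions(precision=1,suppress=True)
e=np.array([.458,-.2527,.199])
t=np.linspace(0,2*np.pi,73)
def ring(dx,tilt,h,r,dy=0):
    # tilt about y through grip point (z=+.02 rel. TCP); h above base
    L=np.c_[r*np.cos(t)+dx,r*np.sin(t)+dy,np.full(73,h-.05-.02)]
    return Ro.from_rotvec([0,tilt,0]).apply(L)+e+[0,0,.02]
for dx in (0,.005,.01):
  for ti in (-.1,0,.1):
    o=[]
    for h,r in ((0,.026),(.076,.026),(.118,.0195)):
        p=proj('w5',ring(dx,ti,h,r)); q=proj('s6',ring(dx,ti,h,r)); o+=[p[:,1].min(),p[p[:,0].argmax(),1],np.ptp(p[:,0])]
        if h==0:o+=[q[:,1].max(),q[:,0].min(),q[:,0].max()]
    print(dx,ti,np.array(o))
```

```text
0 -0.1 [191.8 233.4  84.  132.7 366.9 386.8 220.8 285.1 132.  282.7 350.7 144.7]
0 0 [181.1 222.5  84.6 133.2 369.1 389.4 224.3 281.3 132.  303.4 360.9 143.2]
0 0.1 [170.6 208.4  85.5 133.5 371.5 391.9 228.5 283.  132.  324.  375.2 141. ]
0.005 -0.1 [199.9 241.1  83.6 132.  365.2 385.1 233.5 297.  131.2 300.7 367.4 143.3]
0.005 0 [189.3 230.1  84.1 132.6 367.4 387.6 236.8 292.7 130.7 320.3 376.  141. ]
0.005 0.1 [178.8 215.9  84.8 133.1 369.8 390.1 240.6 293.6 130.2 339.2 388.3 138.2]
0.01 -0.1 [208.  248.9  83.3 131.2 363.5 383.4 246.1 308.7 130.3 318.3 383.6 141.9]
0.01 0 [197.4 237.7  83.5 132.  365.7 385.9 249.  303.8 129.3 336.6 390.6 138.9]
0.01 0.1 [186.9 223.3  84.  132.6 368.1 388.4 252.4 303.8 128.5 353.8 400.9 135.5]
```

Call:
jog_arm(
  plan=[0.006,-0.0015,0.02,0,1,0.006,-0.0015,0.05,0,1,0.006,-0.0015,0.08,0,1,0.006,-0.0015,0.095,0,1,0.006,-0.0015,0.101,0,1,0.006,-0.0015,0.104,0,1,0.006,-0.0015,0.107,0,1,0.006,-0.0015,0.109,0,1],
)

```text
time_s: 21.35
ee_pos: [0.4526, -0.2556, 0.0909]
ee_rot: [0.001, 3.14, -0.001]
force: [-0.3, -0.0, -3.5]
opening: 0.0489
grasp_force: 73.2
```

Run:
```python
from h import *
go(.452,-.2544,.072); print(arm.state()['force'])
```

```text
ee [ 0.4526 -0.2556  0.0909] head 179.97 shift [0.0007 0.0012 0.0189] j [-0.65  0.4  -0.39  0.78  0.   -0.65]
[-0.33763592 -0.00444051 -3.4704654 ]
```

Call:
jog_arm(
  plan=[0,0.001,0.002,0,1,0,0.001,0.004,0,1,0,0.001,0.006,0,1,0,0.001,0.007,0,1],
)

```text
time_s: 21.75
ee_pos: [0.4526, -0.2541, 0.0836]
ee_rot: [0.001, 3.14, 0.001]
force: [1.2, 2.2, -2.1]
opening: 0.049
grasp_force: 73.3
```

Call:
jog_arm(
  plan=[0,0,0.002,0,1,0,0,0.004,0,1,0,0,0.006,0,1,0,0,0.008,0,1],
)

```text
time_s: 22.15
ee_pos: [0.4522, -0.254, 0.0751]
ee_rot: [0.001, 3.141, 0.001]
force: [1.7, 4.7, -0.6]
opening: 0.0492
grasp_force: 73.4
```

Call:
jog_arm(
  plan=[0,0,0.001,0,1,0,0,0.002,0,1,0,0,0.003,0,1,0,0,0.003,0,1],
)

```text
time_s: 22.55
ee_pos: [0.4523, -0.254, 0.0723]
ee_rot: [0.001, 3.141, 0.001]
force: [2.3, 4.3, 2.0]
opening: 0.0487
grasp_force: 73.2
```

Call:
jog_arm(
  plan=[0,0,0.001,0,1,0,0,0.001,0,1,0,0,0.001,0,1],
)

```text
time_s: 22.85
ee_pos: [0.4526, -0.2541, 0.0723]
ee_rot: [0.001, 3.14, 0.0]
force: [-0.5, 6.5, 13.0]
opening: 0.0495
grasp_force: 74.0
```

Call:
jog_arm(
  plan=[0,0,0,0,0.1,0,0,0,0,-0.2,0,0,0,0,-0.5,0,0,0,0,-1,0,0,0,0,-1,0,0,0,0,-1,0,0,-0.015,0,-1,0,0,-0.04,0,-1],
)

```text
time_s: 23.65
ee_pos: [0.4509, -0.2536, 0.1104]
ee_rot: [-0.001, -3.139, -0.003]
force: [0.3, -0.0, 0.1]
opening: 0.0852
grasp_force: 0.0
```

Call:
jog_arm(
  plan=[0,0,-0.04,0,-1,0,0,-0.08,0,-1,0,0,-0.12,0,-1,0.005,0.03,-0.13,0,-1,0.01,0.08,-0.13,0,-1,0.015,0.13,-0.13,0,-1,0.02,0.18,-0.13,0,-1,0.025,0.23,-0.13,0,-1],
)

```text
time_s: 24.45
ee_pos: [0.4268, -0.0238, 0.2414]
ee_rot: [0.002, 3.141, -0.001]
force: [1.0, 0.3, -0.3]
opening: 0.0858
grasp_force: 0.0
```

Call:
jog_arm(
  plan=[0.003,0.05,0,0,-1,0.006,0.1,0,0,-1,0.009,0.15,0,0,-1,0.012,0.2,0,0,-1,0.012,0.25,0,0,-1,0.012,0.285,0,0,-1,0.012,0.305,0,0,-1,0.012,0.311,0,0,-1],
)

```text
time_s: 25.25
ee_pos: [0.4152, 0.2875, 0.241]
ee_rot: [0.003, -3.141, 0.0]
force: [0.3, -0.7, -0.2]
opening: 0.0854
grasp_force: 0.0
```

Call:
jog_arm(
  plan=[0,0,0,0,-1,0,0,0,0,-1,0,0,0,0,-1],
)

```text
time_s: 25.55
ee_pos: [0.4157, 0.2846, 0.2414]
ee_rot: [0.003, 3.142, -0.0]
force: [0.5, -0.1, 0.7]
opening: 0.0859
grasp_force: 0.0
```

Run:
```python
from h import *
np.set_printoptions(precision=4,suppress=True)
go(.4155,.287,.067); snap('wrist','w7'); snap('scene','s7');snap('top','t7')
X=[[.4155,.287,.137],[.4155,.287,0]];print(proj('w7',X))
a=cv2.imread('pics/w7.png')[0:330,150:520]; s=cv2.imread('pics/s7.png')[70:220,300:440]; t=cv2.imread('pics/t7.png')[160:250,365:450]
print(proj('t7',[[.461,-.347,.074],[.555,-.346,.093]])) 
R=np.vstack([cv2.resize(s,(300,300),interpolation=cv2.INTER_CUBIC),cv2.resize(t,(300,300),interpolation=cv2.INTER_CUBIC)])
L=np.zeros((600,500,3),np.uint8); L[:446]=cv2.resize(a,(500,446),interpolation=cv2.INTER_CUBIC)
cv2.imwrite('pics/c9.png',np.hstack([L,R]))
```

```text
ee [0.4157 0.2846 0.2414] head 179.88 shift [0.0002 0.0024 0.1744] j [ 0.46  0.24 -0.19  1.14 -0.    0.46]
[[325.2849 198.7115]
 [323.731  167.844 ]]
[[427.441  215.9919]
 [427.9368 184.4317]]
```

View pics/c9.png

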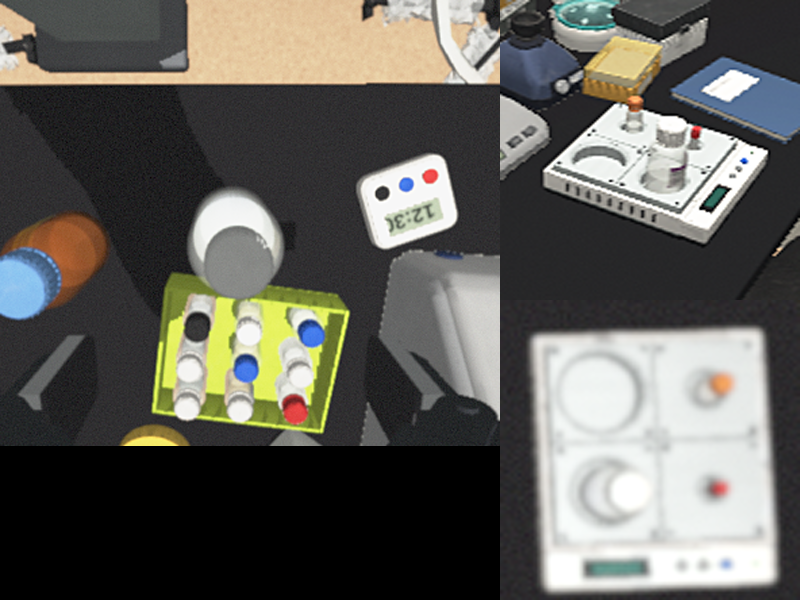

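The small bottle stands upright in the 58 mm well (scene crop, (668,160)). The large bottle's cap is at about (326,193) in the full wrist frame. Now I'll grip it.

Call:
jog_arm(
  plan=[-0.0015,0.003,0.03,0,-1,-0.0015,0.003,0.06,0,-1,-0.0015,0.003,0.09,0,-1,-0.0015,0.003,0.115,0,-1,-0.0015,0.003,0.14,0,-1,-0.0015,0.003,0.16,0,-1,-0.0015,0.003,0.17,0,-1,-0.0015,0.003,0.172,0,-1],
  force=70,
)

```text
time_s: 26.5
ee_pos: [0.4166, 0.2882, 0.0686]
ee_rot: [-0.002, -3.14, 0.001]
force: [0.3, -0.1, -0.1]
opening: 0.0853
grasp_force: 0.0
```

Call:
jog_arm(
  plan=[0,0,0.001,0,-1,0,0,0.002,0,-1,0,0,0.002,0,-1],
)

```text
time_s: 26.8
ee_pos: [0.4176, 0.289, 0.068]
ee_rot: [0.001, 3.14, 0.001]
force: [-0.2, -0.3, 0.3]
opening: 0.0854
grasp_force: 0.0
```

Call:
jog_arm(
  plan=[0,0,0.001,0,-0.9,0,0,0.001,0,-0.8,0,0,0.001,0,-0.7,0,0,0.001,0,-0.6,0,0,0.001,0,-0.5,0,0,0.001,0,0.5,0,0,0.001,0,1,0,0,0.001,0,1],
)

```text
time_s: 27.6
ee_pos: [0.4175, 0.2886, 0.0672]
ee_rot: [0.001, 3.141, -0.0]
force: [-2.5, -2.6, 10.9]
opening: 0.0624
grasp_force: 74.3
```

Call:
jog_arm(
  plan=[0,0,-0.002,0,1,0,0,-0.005,0,1,0,0,-0.01,0,1,0,0,-0.02,0,1,0,0,-0.02,0,1],
)

```text
time_s: 28.1
ee_pos: [0.4179, 0.2892, 0.0877]
ee_rot: [0.001, 3.14, 0.001]
force: [0.6, 0.0, -2.8]
opening: 0.0626
grasp_force: 76.9
```

Call:
jog_arm(
  plan=[0,0,-0.02,0,1,0,0,-0.045,0,1,0,0,-0.075,0,1,0,0,-0.105,0,1,0,0,-0.13,0,1,0,0,-0.143,0,1,0,0,-0.147,0,1,0,0,-0.147,0,1],
)

```text
time_s: 28.9
ee_pos: [0.4171, 0.2888, 0.2334]
ee_rot: [0.001, 3.141, 0.0]
force: [-0.2, 0.9, -2.8]
opening: 0.0626
grasp_force: 77.8
```

Call:
jog_arm(
  plan=[-0.005,-0.02,0,0,1,-0.015,-0.05,0,0,1,-0.025,-0.085,0,0,1,-0.035,-0.125,0,0,1,-0.045,-0.165,0,0,1,-0.055,-0.205,0,0,1,-0.065,-0.245,0,0,1,-0.075,-0.285,0,0,1],
)

```text
time_s: 29.7
ee_pos: [0.4913, 0.0021, 0.2321]
ee_rot: [-0.001, -3.14, -0.001]
force: [0.3, 0.7, -2.9]
opening: 0.0627
grasp_force: 77.9
```

Call:
jog_arm(
  plan=[-0.01,-0.04,0,0,1,-0.02,-0.08,0,0,1,-0.03,-0.12,0,0,1,-0.04,-0.16,0,0,1,-0.05,-0.195,0,0,1,-0.06,-0.225,0,0,1,-0.06,-0.245,0,0,1,-0.06,-0.255,0,0,1],
)

```text
time_s: 30.5
ee_pos: [0.5509, -0.2526, 0.2319]
ee_rot: [-0.003, -3.14, -0.002]
force: [0.6, 0.3, -3.3]
opening: 0.0625
grasp_force: 77.9
```

Call:
jog_arm(
  plan=[0,0,0,0,1,0,0,0,0,1,0,0,0,0,1,0,0,0,0,1],
)

```text
time_s: 30.9
ee_pos: [0.5518, -0.2503, 0.2336]
ee_rot: [-0.001, 3.141, 0.0]
force: [-0.2, 0.1, -3.1]
opening: 0.0623
grasp_force: 77.9
```

Run:
```python
from h import *
np.set_printoptions(precision=1,suppress=True)
go(.5525,-.2515,.089); snap('wrist','w8'); snap('scene','s8')
e=arm.state()['ee_pos']; t=np.linspace(0,2*np.pi,73)
for dx in (-.005,0,.005,.01):
    o=[]
    for h,r in ((0,.033),(.09,.033)):
        X=np.c_[r*np.cos(t)+dx,r*np.sin(t),np.full(73,h-.067)]+e
        p=proj('w8',X); q=proj('s8',X); o+=[p[:,1].min(),*p[p[:,0].argmax()],*p[p[:,0].argmin()]]; o+=[q[:,1].max(),q[:,0].min(),q[:,0].max()] if h==0 else []
    print(dx,np.array(o))
# wrist right, scene left
q=proj('s8',[e])[0].astype(int);print(q)
a=cv2.imread('pics/s8.png')[q[1]-45:q[1]+75,q[0]-50:q[0]+40]
w=cv2.convertScaleAbs(cv2.imread('pics/w8.png'),alpha=1.5,beta=15)[130:390,210:440]
cv2.imwrite('pics/c10.png',np.hstack([cv2.resize(a,(330,440),interpolation=cv2.INTER_CUBIC),cv2.resize(w,(389,440),interpolation=cv2.INTER_CUBIC)]))
```

```text
ee [ 0.6 -0.3  0.2] head -179.97 shift [-0.  -0.   0.1] j [-0.6  0.5  0.1  1.2  0.  -0.6]
-0.005 [156.9 371.8 206.8 271.9 206.7 118.9 337.  361.9 191.3 405.5 265.  239.8
 264.9]
0 [164.7 371.5 214.  272.1 213.9 118.3 335.4 360.3 204.1 404.6 276.3 240.6
 276.3]
0.005 [172.4 371.2 221.1 272.4 221.1 117.8 333.8 358.6 216.8 403.8 287.5 241.4
 287.4]
0.01 [180.  370.9 228.1 272.7 228.1 117.2 332.2 357.  229.1 403.  298.4 242.2
 298.3]
[348  88]
```

View pics/c10.png

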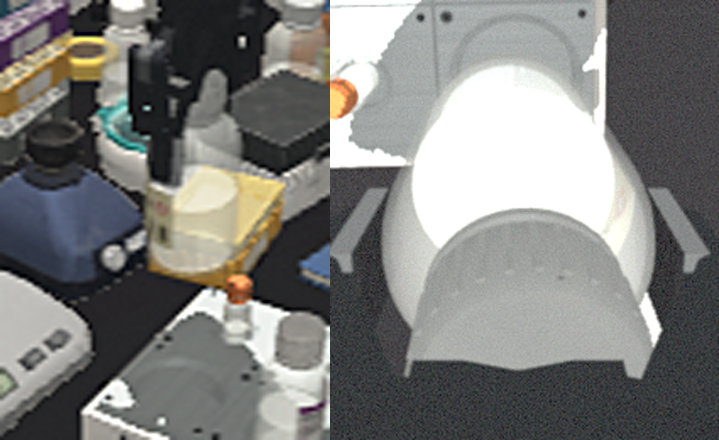

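Call:
jog_arm(
  plan=[0,-0.0015,0.03,0,1,0,-0.0015,0.06,0,1,0,-0.0015,0.09,0,1,0,-0.0015,0.11,0,1,0,-0.0015,0.118,0,1,0,-0.0015,0.122,0,1,0,-0.0015,0.125,0,1,0,-0.0015,0.126,0,1],
)

```text
time_s: 31.8
ee_pos: [0.5522, -0.2531, 0.1081]
ee_rot: [0.001, 3.14, -0.001]
force: [-0.3, 0.1, -2.9]
opening: 0.0629
grasp_force: 77.9
```

Call:
jog_arm(
  plan=[0,0,0.002,0,1,0,0,0.004,0,1,0,0,0.006,0,1,0,0,0.006,0,1],
)

```text
time_s: 32.2
ee_pos: [0.5536, -0.2523, 0.103]
ee_rot: [-0.0, 3.137, 0.001]
force: [3.5, 6.1, 6.6]
opening: 0.0626
grasp_force: 78.8
```

Call:
jog_arm(
  plan=[-0.001,0.002,0,0,1,-0.001,0.002,0,0,1,-0.001,0.002,0.001,0,1,-0.001,0.002,0.001,0,1],
)

```text
time_s: 32.6
ee_pos: [0.5528, -0.2506, 0.1001]
ee_rot: [0.001, 3.141, 0.001]
force: [2.8, 3.1, -0.3]
opening: 0.0624
grasp_force: 78.0
```

Call:
jog_arm(
  plan=[-0.001,0.001,0.001,0,1,-0.001,0.001,0.003,0,1,-0.001,0.001,0.005,0,1,-0.001,0.001,0.007,0,1,-0.001,0.001,0.007,0,1],
)

```text
time_s: 33.1
ee_pos: [0.5533, -0.2497, 0.0927]
ee_rot: [-0.001, -3.141, -0.001]
force: [0.5, 0.5, -3.9]
opening: 0.0626
grasp_force: 77.9
```

Call:
jog_arm(
  plan=[0,0,0.001,0,1,0,0,0.002,0,1,0,0,0.003,0,1,0,0,0.003,0,1],
)

```text
time_s: 33.5
ee_pos: [0.5535, -0.2499, 0.0901]
ee_rot: [-0.001, -3.141, -0.0]
force: [-0.4, 0.3, -3.0]
opening: 0.0625
grasp_force: 77.9
```

Call:
jog_arm(
  plan=[0,0,0.001,0,1,0,0,0.001,0,1,0,0,0.001,0,1],
)

```text
time_s: 33.8
ee_pos: [0.5537, -0.2499, 0.0894]
ee_rot: [0.001, 3.142, -0.0]
force: [0.5, -0.2, -2.5]
opening: 0.0626
grasp_force: 78.0
```

Call:
jog_arm(
  plan=[0,0,0.001,0,1,0,0,0.001,0,1,0,0,0.0015,0,1,0,0,0.0015,0,1],
)

```text
time_s: 34.2
ee_pos: [0.5543, -0.25, 0.0892]
ee_rot: [0.001, 3.14, -0.001]
force: [-2.9, 1.6, 10.6]
opening: 0.0625
grasp_force: 79.4
```

Down on the floor; release, rise and check.

Call:
jog_arm(
  plan=[0,0,0,0,-0.4,0,0,0,0,-0.7,0,0,0,0,-1,0,0,0,0,-1,0,0,0,0,-1,0,0,-0.015,0,-1,0,0,-0.04,0,-1,0,0,-0.08,0,-1],
)

```text
time_s: 35.0
ee_pos: [0.5522, -0.2491, 0.1666]
ee_rot: [-0.001, -3.138, -0.004]
force: [0.4, -0.2, -0.2]
opening: 0.0857
grasp_force: 0.0
```

Call:
jog_arm(
  plan=[0,0,-0.04,0,-1,0,0,-0.08,0,-1,0,0.04,-0.08,0,-1,0,0.09,-0.08,0,-1,0,0.14,-0.08,0,-1,0,0.19,-0.08,0,-1,0,0.22,-0.08,0,-1,0,0.22,-0.08,0,-1],
)

```text
time_s: 35.8
ee_pos: [0.5535, -0.0261, 0.2479]
ee_rot: [0.006, -3.141, -0.001]
force: [-0.0, -0.5, 0.1]
opening: 0.0855
grasp_force: 0.0
```

Call:
jog_arm(
  plan=[0,0,0,0,-1,0,0,0,0,-1,0,0,0,0,-1,0,0,0,0,-1],
)

```text
time_s: 36.2
ee_pos: [0.5539, -0.0308, 0.2477]
ee_rot: [-0.003, -3.141, 0.0]
force: [-0.1, 0.0, -0.4]
opening: 0.0854
grasp_force: 0.0
```

Run:
```python
from h import *
snap('top','t9'); snap('scene','s9')
c=np.array([[.553,-.2505],[.555,-.345],[.459,-.253],[.461,-.347]]);zt=np.array([.159,.093,.140,.074])
print(proj('t9',np.c_[c,zt]),proj('s9',np.c_[c,zt]))
s=cv2.imread('pics/s9.png')[85:215,310:440]; t=cv2.imread('pics/t9.png')[160:250,365:450]
cv2.imwrite('pics/c11.png',np.hstack([cv2.resize(s,(390,400),interpolation=cv2.INTER_CUBIC),cv2.resize(t,(378,400),interpolation=cv2.INTER_CUBIC)]))
```

```text
[[401.42684157 182.28112965]
 [427.6081967  184.43344662]
 [401.68948177 215.93541152]
 [427.44099937 215.99192312]] [[347.26619732 113.96043171]
 [361.9935185  118.67020242]
 [378.59637218 130.17872188]
 [390.66678474 133.57217189]]
```

View pics/c11.png

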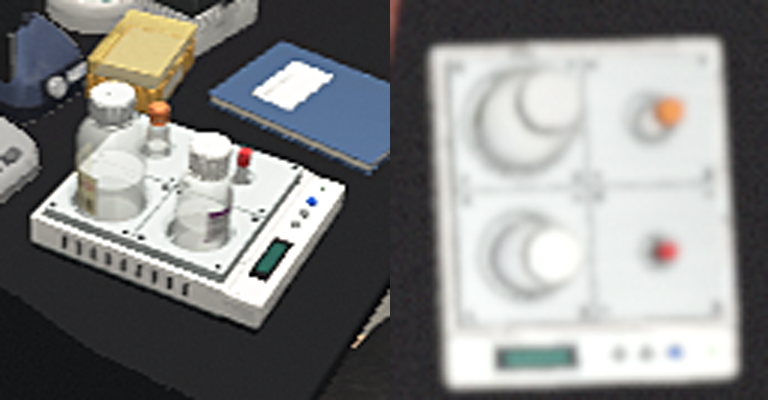

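In the last picture all four caps are within about 1.5 pixels of where seated, upright containers should appear. The gripper is clear of everything, so I'm handing in.

```bash
python3 -c "
from plant import arm
print(arm.close_job())"
```

```text
the job is handed in; nothing more can be done
None
```

The job is handed in: all four containers stand upright and released in their fitting wells, by the last camera check and the floor contact felt at each placing. The amber bottle was never touched, and no verdict came back from the hand-in.

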